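Load the nut cracker and hold its plunger in the green band

ROBOT

A 7-joint arm with a two-finger parallel gripper is mounted at the origin on a cart in front of the work surface, level with it; the furniture and walls round the work are solid. World frame = base frame: x ahead of the robot, y to its left, z up, the work surface at z = 0. Lengths are in m, angles in degrees, forces in N, time in s.
With the tool pointing down it reaches from about 0.425 to 0.875 m from the base axis. Payload 4.7 kg.
Tool frame: the origin (TCP) lies between the finger pads; the fingertips stand 8 mm ahead of it and the grasp point (between the pads) lies 11 mm behind it; z points along the fingers, y is the line along which they close (so a half turn about z gives the same grasp; the last joint's range is limited). The gripper opens to 87 mm and grips with 3 to 60 N. Pads are 19 mm wide; open, the fingers measure 117 mm over their backs; the gripper's body (75 mm by 190 mm) begins 51 mm behind the grasp point.
Start: joints at [76.095, 18.392, -4.016, 83.108, 1.295, 78.541, -3.26], TCP at [0.165, -0.629, 0.231] pointing down, gripper open.
Joint ranges: [-163.93, 163.93], [-17.29, 119.83], [-79.2, 71.16], [3.27, 140.29], [-89.18, 269.18], [5.43, 117.66], [-154.24, 154.24]. Speed limits (degrees/s): [147.25, 147.25, 180, 180, 180, 180, 180].

INTERFACE

Orientations are given as [roll, pitch, yaw] about the fixed x, y, z axes, in that order (R = Rz(yaw) Ry(pitch) Rx(roll)).
In Python, from cell import env, viewer gives the robot as it stands. The module is installed in compiled form; this text tells all that it offers.
- The arm moves only by the tool arm_command, never from a script. Its argument "series" is a list of rows, each a list of 2 entries, a list of its own where there are three numbers: the shift along the tool's x, y, z in mm, then the turn about the tool's z in rad. A call has exactly 5 rows; each row is the pose to reach, as a shift and turn from the pose commanded when the call began, along the tool's axes at that moment; what a row does not reach only later rows make up. A row lasts 1/10 s, in which the tool goes at most 50 mm and 8.59 degrees, less where a joint would pass 70% of its speed; a pose out of reach is approached as far as the arm can. A call with a gripper value outside its range is refused whole. "grip" is the gripper command: -1 is fully open, 1 is shut, values between are in proportion, set as the call begins (left out, the last holds). The fingers move at their own pace and stop on an object; "grip_force" is the grip in N (left out, the last holds). Time passes only in rows, so rows that repeat a pose let the fingers close, or fill a call up. It gives the time, the measured TCP pose, the force, the opening and the grip force at its end, in the units of the state.
- env.get_obs(): the state, without advancing time (a new reading comes with each control period).
- viewer.read_camera(name): name is "scene" or "side" or "wrist"; returns (picture, depth): 400x640x3 uint8, blue, green, red; 400x640 float32, m along the optical axis (not along the pixel's ray), 0 where there is no reading.
- viewer.calibration(name): a dict with "K" (3x3 intrinsics, pixels), "dist" ([k1, k2, p1, p2, k3] as OpenCV has them; the pictures are not rectified), "T" (4x4, takes a point from camera to world coordinates); the wrist camera has in their place "hand_eye" (4x4, takes a point from camera to tool coordinates, whose origin is the TCP and whose axes are the flange's). Camera axes: x right, y up, looking along -z (the intrinsics and any distortion apply to the point x, -y, -z); pixel columns grow to the right and rows downward; lengths in m; the calibration is good to about 2 mm. A picture is of the moment at which its call begins: read the wrist's pose just before it. calibration takes no time and is no camera call.
- env.sign_off(): hands the job in; it is judged then, once.
The state is a dict: "time_s": time; "qpos": joint angles; "joint_velocities": joint speeds; "effort": joint torques, N m; "tool_pos": TCP position; "tool_rot": TCP orientation; "force": force on the tool from outside, world axes, zero at the start; "wrist_torque": the same for the moment, N m; "grip_width": finger opening in m; "grasp_force": force on a finger pad.
Only numpy, scipy, OpenCV 4.12 (cv2) and the standard library are available. Lean on these libraries where they do the work, as an engineer would, in place of code of your own. Each camera call takes 0.05 s, during which the arm holds its last target. There are 200 camera calls.

TASK

Use the scoop, not your fingers, to bring at least three of the five walnuts from the wooden tray into the nut cracker's steel hopper, then set the scoop down upright in the tray or on the worktop and let go of it. Then press the red spring plunger down with the fingers until the top of its cap is level with the middle of the green band on the scale behind it, never down to the stop, and keep it there: after at least two seconds the program finishes while still holding the plunger in the green band. Leave the other things on the worktop where they stand.

Things in the scene. Friction and masses are not known exactly. Their poses are not given: they have to be found in the camera images.
- nut_tray: Wooden tray, fixed, 102 mm wide (x), 45 mm high; walls and floor 5 mm thick: inside 92 mm wide. Origin: on its underside. y is its length: -105 to +131 mm outside; the flat floor, 5 mm above the worktop, runs from y = -100 to +86 mm, then a 45 degree ramp rises to the rim at y = +126 mm. The scoop starts at the -y end, its open front toward +y; the walnuts lie loose before the ramp.
- scoop: Loose steel scoop, 0.15 kg, z up. Origin: on its underside, mid-length. Floor 80 mm wide (x), y -45 to +45 mm, 2 mm thick, open at the front (+y, straight lip); side and back walls 30 mm high. Upright black grip post, 20 mm (x) by 24 mm (y), at x = 0, y = -36 mm, z 35 to 110 mm: pinch it across x from above. It has 6 mm to spare on either side in the tray.
- walnut_1: Walnut 1, a light brown ball 27 mm across, 12 g, which rolls. Origin: its centre.
- walnut_2: Walnut 2, a light brown ball 27 mm across, 12 g, which rolls. Origin: its centre.
- walnut_3: Walnut 3, a light brown ball 27 mm across, 12 g, which rolls. Origin: its centre.
- walnut_4: Walnut 4, a light brown ball 27 mm across, 12 g, which rolls. Origin: its centre.
- walnut_5: Walnut 5, a light brown ball 27 mm across, 12 g, which rolls. Origin: its centre.
- nut_cracker: White nut cracker, fixed. Origin: on its underside; front faces its -x. Housing 70 mm high, x -115 to +85, y +-65 mm. Open steel hopper round x = +25, y = 0: rim z = 130, radius 60 mm. Scale plate across y, 56 mm wide, front face x = -45, top z = 127, green band z 97 to 105, red below. Red plunger in front of it at x = -85, y = 0.
- hopper_floor (a point): Centre of the hopper's inner floor, 75 mm above the worktop; inner radius 44 mm at the floor, 57 mm at the rim, which is 55 mm higher. Axes as the nut cracker's.
- plunger_top (a point): Top centre of the plunger's red cap, a flat disc 48 mm in diameter; 115 mm above the worktop when released. Moves with the plunger.
- plunger (a joint): How far the plunger is pressed down: 0 released, 0.028 m at the stop. A spring lifts it: about 3.5 N to start, 600 N/m (about 12 N at 14 mm). The cap's top is within the green band from 0.010 to 0.018 m, in its middle at 0.014 m.
- drip_mug: Bystander: mug with a drip glaze, 118 x 82 x 98 mm. Origin: centre of its underside.
- pepper_mill: Bystander: brown wooden pepper mill, 58 mm across, 150 mm high. Origin: centre of its underside.
- pill_bottle: Bystander: white bottle with a light blue cap, 54 mm across, 96 mm high. Origin: centre of its underside.
- tea_carton: Bystander: black carton, 71 x 73 x 81 mm. Origin: centre of its underside.

How it is judged (in metres and radians):
On the way, in this order (a step that is already met when the one before it is completed fails the run):
1. at least three walnuts lie in the hopper (((horizontal distance between walnut_1 and hopper_floor below 0.055 m and z of walnut_1 in the frame of hopper_floor between 0.005 and 0.05 m) or (horizontal distance between walnut_2 and hopper_floor below 0.055 m and z of walnut_2 in the frame of hopper_floor between 0.005 and 0.05 m) or (horizontal distance between walnut_3 and hopper_floor below 0.055 m and z of walnut_3 in the frame of hopper_floor between 0.005 and 0.05 m)) and ((horizontal distance between walnut_1 and hopper_floor below 0.055 m and z of walnut_1 in the frame of hopper_floor between 0.005 and 0.05 m) or (horizontal distance between walnut_2 and hopper_floor below 0.055 m and z of walnut_2 in the frame of hopper_floor between 0.005 and 0.05 m) or (horizontal distance between walnut_4 and hopper_floor below 0.055 m and z of walnut_4 in the frame of hopper_floor between 0.005 and 0.05 m)) and ((horizontal distance between walnut_1 and hopper_floor below 0.055 m and z of walnut_1 in the frame of hopper_floor between 0.005 and 0.05 m) or (horizontal distance between walnut_2 and hopper_floor below 0.055 m and z of walnut_2 in the frame of hopper_floor between 0.005 and 0.05 m) or (horizontal distance between walnut_5 and hopper_floor below 0.055 m and z of walnut_5 in the frame of hopper_floor between 0.005 and 0.05 m)) and ((horizontal distance between walnut_1 and hopper_floor below 0.055 m and z of walnut_1 in the frame of hopper_floor between 0.005 and 0.05 m) or (horizontal distance between walnut_3 and hopper_floor below 0.055 m and z of walnut_3 in the frame of hopper_floor between 0.005 and 0.05 m) or (horizontal distance between walnut_4 and hopper_floor below 0.055 m and z of walnut_4 in the frame of hopper_floor between 0.005 and 0.05 m)) and ((horizontal distance between walnut_1 and hopper_floor below 0.055 m and z of walnut_1 in the frame of hopper_floor between 0.005 and 0.05 m) or (horizontal distance between walnut_3 and hopper_floor below 0.055 m and z of walnut_3 in the frame of hopper_floor between 0.005 and 0.05 m) or (horizontal distance between walnut_5 and hopper_floor below 0.055 m and z of walnut_5 in the frame of hopper_floor between 0.005 and 0.05 m)) and ((horizontal distance between walnut_1 and hopper_floor below 0.055 m and z of walnut_1 in the frame of hopper_floor between 0.005 and 0.05 m) or (horizontal distance between walnut_4 and hopper_floor below 0.055 m and z of walnut_4 in the frame of hopper_floor between 0.005 and 0.05 m) or (horizontal distance between walnut_5 and hopper_floor below 0.055 m and z of walnut_5 in the frame of hopper_floor between 0.005 and 0.05 m)) and ((horizontal distance between walnut_2 and hopper_floor below 0.055 m and z of walnut_2 in the frame of hopper_floor between 0.005 and 0.05 m) or (horizontal distance between walnut_3 and hopper_floor below 0.055 m and z of walnut_3 in the frame of hopper_floor between 0.005 and 0.05 m) or (horizontal distance between walnut_4 and hopper_floor below 0.055 m and z of walnut_4 in the frame of hopper_floor between 0.005 and 0.05 m)) and ((horizontal distance between walnut_2 and hopper_floor below 0.055 m and z of walnut_2 in the frame of hopper_floor between 0.005 and 0.05 m) or (horizontal distance between walnut_3 and hopper_floor below 0.055 m and z of walnut_3 in the frame of hopper_floor between 0.005 and 0.05 m) or (horizontal distance between walnut_5 and hopper_floor below 0.055 m and z of walnut_5 in the frame of hopper_floor between 0.005 and 0.05 m)) and ((horizontal distance between walnut_2 and hopper_floor below 0.055 m and z of walnut_2 in the frame of hopper_floor between 0.005 and 0.05 m) or (horizontal distance between walnut_4 and hopper_floor below 0.055 m and z of walnut_4 in the frame of hopper_floor between 0.005 and 0.05 m) or (horizontal distance between walnut_5 and hopper_floor below 0.055 m and z of walnut_5 in the frame of hopper_floor between 0.005 and 0.05 m)) and ((horizontal distance between walnut_3 and hopper_floor below 0.055 m and z of walnut_3 in the frame of hopper_floor between 0.005 and 0.05 m) or (horizontal distance between walnut_4 and hopper_floor below 0.055 m and z of walnut_4 in the frame of hopper_floor between 0.005 and 0.05 m) or (horizontal distance between walnut_5 and hopper_floor below 0.055 m and z of walnut_5 in the frame of hopper_floor between 0.005 and 0.05 m))), for 0.2 s.
2. the scoop stands upright and still in the tray or on the worktop, let go of (height (world z) of scoop below 0.03 m and angle between scoop's own z axis and vertical below 0.35 rad and linear speed of scoop below 0.03 m/s and contact force between the fingers and scoop below 0.05 N and contact force between scoop and nut_cracker below 0.05 N), for 0.2 s.
3. the fingers hold the plunger 10 to 18 mm down for two seconds (value of joint plunger between 0.01 and 0.018 m and contact force between the fingers and nut_cracker above 3 N), for 2 s.
At the end, for the whole second after the job is handed in: At least 3 of 5 walnuts in the hopper; scoop upright (20 deg), still, under 30 mm above the worktop, touching neither fingers nor nut cracker; fingers hold the plunger 10 to 18 mm down with over 3 N; bystanders upright within 30 mm of their places (all of step 1 and all of step 2 and all of step 3 and distance of each of drip_mug, pepper_mill, tea_carton, pill_bottle from where it was at the start of the episode below 0.03 m and angle between each of drip_mug, pepper_mill, tea_carton, pill_bottle's own z axis and vertical below 0.2 rad); the arm keeps its last pose, push and grip.
It fails at once if a walnut is touched with the fingers (contact force between the fingers and walnut_1 above 0.3 N or contact force between the fingers and walnut_2 above 0.3 N or contact force between the fingers and walnut_3 above 0.3 N or contact force between the fingers and walnut_4 above 0.3 N or contact force between the fingers and walnut_5 above 0.3 N).
It fails at once if the plunger is pushed down to its stop (beyond 25 mm) (value of joint plunger above 0.025 m).
It fails at once if a bystander is tipped or moved by more than 30 mm (distance of any of drip_mug, pepper_mill, tea_carton, pill_bottle from where it was at the start of the episode above 0.03 m or angle between any of drip_mug, pepper_mill, tea_carton, pill_bottle's own z axis and vertical above 0.4 rad).
It also fails if it takes over 64 s, if anything falls off the work surface, if the arm or the gripper's body presses on something with over 40 N, if the wrist force passes 120 N, or if a joint passes its speed limit or range.

## Working session

There is one attempt and no reset: what is moved stays moved. The work goes in short steps, Python scripts to look and compute and a tool call to move; the robot and the scene stay as the last step left them, time stands still between calls to the robot, and variables do not carry over. Pictures are saved under pics/ and viewed, at most 10 in all, crops included, and the job is handed in when it is done.

Besides the shell and the picture viewer there is one more tool, called by a JSON object that holds its "fn" and its "kwargs". arm_command: Moves the arm, as the interface text tells. Its arguments: {"type":"object","properties":{"series":{"type":"array"},"grip":{"type":"number"},"grip_force":{"type":"number"}},"required":["series"]}

```bash
mkdir -p pics; cat > h.py <<'E'
import numpy as np,cv2
from cell import env,viewer
from scipy.spatial.transform import Rotation as R
def T(name,o=None):
    c=viewer.calibration(name)
    if 'T' in c: return c,np.array(c['T'])
    M=np.eye(4);M[:3,3]=o['tool_pos'];M[:3,:3]=R.from_euler('xyz',o['tool_rot'],degrees=True).as_matrix()
    return c,M@np.array(c['hand_eye'])
def snap(name,f=None):
    o=env.get_obs();c,M=T(name,o);im,d=viewer.read_camera(name)
    if f: cv2.imwrite('pics/'+f,im)
    return im,d,c,M
def rays(px,c,M):
    px=np.asarray(px,float).reshape(-1,1,2)
    u=cv2.undistortPoints(px,np.array(c['K']),np.array(c['dist'])).reshape(-1,2)
    v=np.c_[u[:,0],-u[:,1],-np.ones(len(u))]
    return M[:3,3],v@M[:3,:3].T,v
def plane(px,z,c,M):
    o,v,_=rays(px,c,M);return o+v*((z-o[2])/v[:,2])[:,None]
def cloud(d,c,M):
    ys,xs=np.nonzero(d>0);o,v,_=rays(np.c_[xs,ys],c,M)
    P=np.full(d.shape+(3,),np.nan);P[ys,xs]=o+v*d[ys,xs][:,None];return P
E
python3 - <<'E'
from h import *
o=env.get_obs();print(o)
a=snap('scene','s0.png');b=snap('side','d0.png')
for x in(a,b):print(x[3].round(3).tolist(),x[2]['K'])
E
```

```text
{'time_s': 0.0, 'qpos': array([76.09518448, 18.4380448 , -4.01529026, 83.17370472,  1.2939249 ,
       78.54167212, -3.26135251]), 'joint_velocities': array([-0.11520784,  0.14178358,  0.06989884,  0.04485885,  0.08131735,
        0.06806524, -0.01049814]), 'effort': array([ 7.24035181e-05, -4.91292071e+01, -4.03772732e-01, -3.12525809e+01,
       -6.40113931e-02,  4.37561644e-02,  1.41143446e-04]), 'tool_pos': array([ 0.16490108, -0.62818168,  0.22948346]), 'tool_rot': array([-1.79891760e+02,  4.79258812e-03,  1.47127471e+01]), 'force': array([-1.0936619 , -1.26931291,  0.13178153]), 'wrist_torque': array([-0.01737488, -0.00783231,  0.01308511]), 'grasp_force': 0.0, 'grip_width': 0.08709941854422923}
[[-0.862, 0.384, -0.332, 0.211], [-0.507, -0.638, 0.579, 0.55], [0.01, 0.667, 0.745, 0.78], [0.0, 0.0, 0.0, 1.0]] [[378.53823745   0.         322.14332582]
 [  0.         378.53823745 201.41733631]
 [  0.           0.           1.        ]]
[[0.986, 0.1, -0.132, 0.38], [-0.166, 0.57, -0.805, -0.919], [-0.005, 0.816, 0.579, 0.778], [0.0, 0.0, 0.0, 1.0]] [[422.86371621   0.         313.62458648]
 [  0.         422.86371621 195.06965538]
 [  0.           0.           1.        ]]
```

View pics/s0.png

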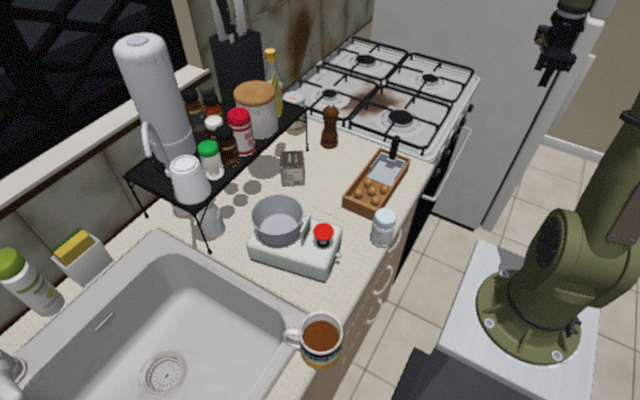

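View pics/d0.png

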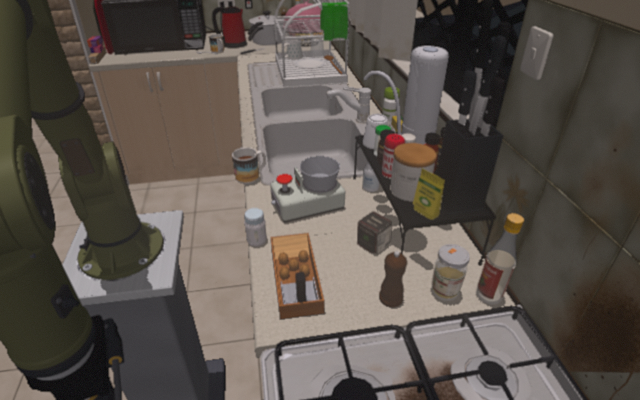

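The scene view shows the tray (375,185), cracker (295,235), red cap (323,233), bottle (383,227) and carton (291,167). In the side view the tray is at (295,275) with the scoop at its near end, post at (300,287), the walnuts at (290,265), the cracker at (308,197) and the shelf behind it.

```bash
python3 - <<'E'
from h import *
for n in('side','scene'):
    im,d,c,M=snap(n);P=cloud(d,c,M);hsv=cv2.cvtColor(im,cv2.COLOR_BGR2HSV).astype(int)
    H,S,V=[hsv[...,i] for i in range(3)]
    ok=np.isfinite(P[...,0]);Z=np.where(ok,P[...,2],-9)
    reg=(P[...,0]>.3)&(P[...,0]<.95)&(abs(P[...,1])<.6)
    red=reg&((H<6)|(H>174))&(S>180)&(V>120)&(Z>.1)&(Z<.13)
    q=P[red];print(n,'red',len(q),np.median(q,0).round(4) if len(q) else'')
    if len(q):
        ys,xs=np.nonzero(red);print(' ray',plane([[xs.mean(),ys.mean()]],.115,c,M).round(4))
    br=reg&(H>5)&(H<25)&(S>90)&(Z>.035)&(Z<.052)
    k,l,st,cen=cv2.connectedComponentsWithStats(br.astype(np.uint8))
    tr=reg&(H>5)&(H<25)&(S>90)&(Z>.003)&(Z<.06)
    k,l,st,cen=cv2.connectedComponentsWithStats(tr.astype(np.uint8))
    i=1+st[1:,4].argmax();q=P[l==i];q=q[(q[:,2]>.036)&(q[:,2]<.052)]
    r=cv2.minAreaRect(q[:,:2].astype(np.float32)*1000);print(' tray rim rect mm',r,st[i],np.median(q[:,2]))
    # hopper rim
    h=reg&(S<60)&(Z>.122)&(Z<.136)
    k,l,st,cen=cv2.connectedComponentsWithStats(cv2.dilate(h.astype(np.uint8),np.ones((3,3))))
    for i in np.argsort(-st[1:,4])[:3]+1:
        q=P[(l==i)&h];print(' rim?',st[i],q.min(0).round(3),q.max(0).round(3))
    # black post
    b=reg&(V<60)&(Z>.1)&(Z<.13);
    k,l,st,cen=cv2.connectedComponentsWithStats(b.astype(np.uint8))
    for i in np.argsort(-st[1:,4])[:5]+1:
        q=P[(l==i)];print(' post?',st[i],np.median(q,0).round(3))
    np.save(n+'P.npy',P)
E
```

```text
side red 90 [0.4611 0.0994 0.1143]
 ray [[0.4611 0.098  0.115 ]]
 tray rim rect mm ((452.8442077636719, -185.2154541015625), (238.16810607910156, 101.45735931396484), 89.58607482910156) [ 271  233   53   86 2569] 0.04370044522255817
 rim? [437 243  34  25 664] [ 0.763 -0.324  0.122] [ 0.832 -0.257  0.13 ]
 rim? [293 155  48  26 523] [0.495 0.063 0.122] [0.628 0.184 0.132]
 rim? [487 250  31  21 298] [ 0.867 -0.354  0.122] [ 0.923 -0.301  0.136]
 post? [297 273   8  12  79] [ 0.453 -0.294  0.113]
 post? [486 220   7  15  46] [ 0.929 -0.215  0.12 ]
 post? [401 233   3  12  20] [ 0.707 -0.217  0.12 ]
 post? [355 146   3   8  11] [0.707 0.231 0.11 ]
 post? [385 265   1   3   3] [ 0.642 -0.287  0.109]
scene red 247 [0.4606 0.1098 0.1148]
 ray [[0.4606 0.1096 0.115 ]]
 tray rim rect mm ((451.9190673828125, -180.74755859375), (237.82310485839844, 101.6713638305664), 89.50674438476562) [ 342  148   68   72 1632] 0.04324188924974215
 rim? [250 193  62  45 896] [0.495 0.068 0.122] [0.629 0.188 0.133]
 rim? [  3 264  35  28 319] [0.887 0.497 0.122] [0.919 0.555 0.136]
 rim? [282  90  24  15 282] [ 0.764 -0.322  0.122] [ 0.834 -0.258  0.129]
 post? [323 112  16  11  86] [ 0.655 -0.264  0.111]
 post? [391 136   9   8  49] [ 0.452 -0.273  0.112]
 post? [129 184   6   9  26] [0.929 0.236 0.115]
 post? [197 218   6  12  22] [0.706 0.236 0.119]
 post? [303 121   3   2   5] [ 0.706 -0.202  0.12 ]
```

{"fn": "arm_command", "kwargs": {"series": [[[37,-28,-14],-0.13],[[74,-57,-28],-0.26],[[111,-85,-42],-0.39],[[148,-114,-56],-0.52],[[185,-142,-70],-0.65]], "grip": -1}}

```text
time_s: 0.7
tool_pos: [0.3088, -0.4425, 0.301]
tool_rot: [180.0, 0.0, 52.3]
force: [1.0, 0.3, 1.0]
grip_width: 0.087
grasp_force: 0.0
```

{"fn": "arm_command", "kwargs": {"series": [[[46,0,0],-0.133],[[93,0,0],-0.266],[[140,0,0],-0.4],[[186,-1,0],-0.53],[[232,-1,0],-0.664]]}}

```text
time_s: 1.2
tool_pos: [0.4508, -0.2593, 0.3007]
tool_rot: [180.0, 0.0, 90.3]
force: [1.5, -0.2, -0.2]
grip_width: 0.087
grasp_force: 0.0
```

```bash
python3 - <<'E'
from h import *
o=env.get_obs();print(o['time_s'],o['tool_pos'],o['tool_rot'],o['qpos'],o['force'])
im,d,c,M=snap('wrist','w1.png');print(M.round(3),c['K'])
P=cloud(d,c,M);np.save('w1P.npy',P)
# circle fit hopper rim, housing rect from scene+side
for n in('side','scene'):
    P=np.load(n+'P.npy').reshape(-1,3)
    for lo,hi in((.065,.075),):
        q=P[(P[:,2]>lo)&(P[:,2]<hi)&(P[:,0]>.40)&(P[:,0]<.68)&(P[:,1]>.0)&(P[:,1]<.25)]
        print(n,'housing',cv2.minAreaRect((q[:,:2]*1000).astype(np.float32)),len(q))
    q=P[(P[:,2]>.126)&(P[:,2]<.134)&(P[:,0]>.49)&(P[:,0]<.66)&(P[:,1]>.04)&(P[:,1]<.22)]
    print(n,'rim circle',cv2.minEnclosingCircle((q[:,:2]*1000).astype(np.float32)),cv2.fitEllipse((q[:,:2]*1000).astype(np.float32)))
E
```

```text
1.2 [ 0.45082624 -0.2593098   0.3006532 ] [1.79996363e+02 3.82086101e-02 9.03047094e+01] [ 54.49922679   2.25238474 -28.19968075  94.21403821   1.10316151
  83.78145955  26.50356901] [ 1.51434041 -0.23987762 -0.1740343 ]
[[ 1.    -0.005 -0.002  0.45 ]
 [ 0.005  0.955  0.296 -0.178]
 [ 0.    -0.296  0.955  0.455]
 [ 0.     0.     0.     1.   ]] [[332.00534539   0.         316.52895627]
 [  0.         332.00534539 198.46438983]
 [  0.           0.           1.        ]]
side housing ((529.3224487304688, 112.73980712890625), (195.08206176757812, 124.94691467285156), 11.295248031616211) 897
side rim circle ((561.3216552734375, 123.00589752197266), 66.77850341796875) ((566.7752075195312, 123.35681915283203), (114.9732894897461, 121.57544708251953), 97.7603759765625)
scene housing ((529.6218872070312, 120.0205307006836), (196.4139862060547, 127.96094512939453), 11.696048736572266) 2057
scene rim circle ((563.1220703125, 124.50064849853516), 66.76564025878906) ((566.7230834960938, 127.24677276611328), (114.60408020019531, 123.02936553955078), 101.03643798828125)
```

View pics/w1.png

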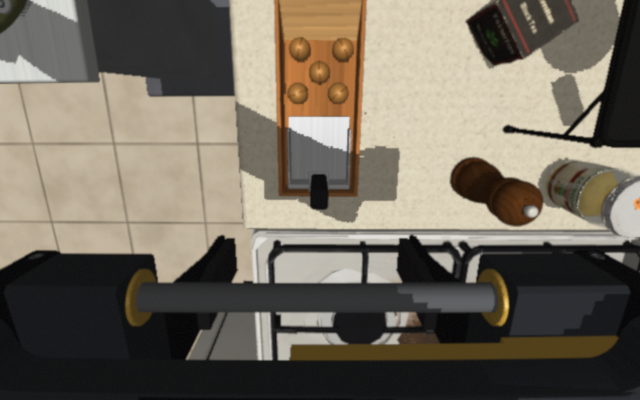

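```bash
python3 - <<'E'
from h import *
im=cv2.imread('pics/w1.png');P=np.load('w1P.npy');
Z=np.where(np.isfinite(P[...,0]),P[...,2],-9)
V=im.max(2)
b=(V<70)&(Z>.085)&(Z<.125)&(abs(P[...,0]-.45)<.06)&(P[...,1]<-.2)
print('post top',np.median(P[b],0).round(4),cv2.minAreaRect((P[b][:,:2]*1000).astype(np.float32)),b.sum())
q=P.reshape(-1,3);r=q[(q[:,2]>.04)&(q[:,2]<.049)&(abs(q[:,0]-.45)<.08)&(q[:,1]<-.03)]
print('rim',cv2.minAreaRect((r[:,:2]*1000).astype(np.float32)),r.min(0),r.max(0),np.median(r[:,2]))
t=q[(q[:,2]>.022)&(q[:,2]<.036)&(abs(q[:,0]-.452)<.044)&(q[:,1]<-.1)&(q[:,1]>-.24)]
g=np.unique((t[:,:2]*200).round(),axis=0)/200
k,l,st,cen=cv2.connectedComponentsWithStats(((Z>.026)&(Z<.04)&(abs(P[...,0]-.452)<.043)&(P[...,1]<-.13)&(P[...,1]>-.26)).astype(np.uint8))
for i in range(1,k):
    if st[i,4]>15:
        print('nut?',np.median(P[l==i],0).round(3),st[i,4],P[l==i][:,2].max().round(3))
E
```

```text
post top [ 0.4531 -0.2805  0.1147] ((452.8998718261719, -284.5495910644531), (23.122228622436523, 19.83746337890625), 89.99177551269531) 463
rim ((452.4335021972656, -188.85211181640625), (227.14695739746094, 102.76091003417969), 89.6175537109375) [ 0.40100309 -0.30255815  0.04001279] [ 0.5044867  -0.075578    0.04865332] 0.045029752730314815
nut? [ 0.429 -0.132  0.029] 47 0.031
nut? [ 0.481 -0.132  0.028] 53 0.032
nut? [ 0.453 -0.151  0.03 ] 249 0.034
nut? [ 0.426 -0.175  0.029] 255 0.034
nut? [ 0.476 -0.175  0.03 ] 258 0.034
nut? [ 0.414 -0.236  0.035] 85 0.037
nut? [ 0.491 -0.237  0.035] 84 0.037
```

The wrist view shows the tray upright in the picture: the post at (319,190), the scoop front at row 117 and five nuts at (300,48), (343,48), (319,72), (297,93), (338,93). The measured heights and sizes match the given ones. Going down to grasp the post.

{"fn": "arm_command", "kwargs": {"series": [[[-10,1,40],0],[[-20,2,85],0],[[-26,2,130],0],[[-26,2,170],0],[[-26,2,200],0]]}}

```text
time_s: 1.75
tool_pos: [0.4505, -0.2868, 0.0976]
tool_rot: [-179.9, -0.1, 89.9]
force: [-0.2, -1.0, 0.5]
grip_width: 0.0867
grasp_force: 0.0
```

{"fn": "arm_command", "kwargs": {"series": [[[0,0,15],0],[[0,0,28],0],[[0,0,36],0],[[0,0,36],0],[[0,0,36],0]]}}

```text
time_s: 2.25
tool_pos: [0.4529, -0.2875, 0.0656]
tool_rot: [179.9, 0.1, 90.0]
force: [1.0, -0.1, -0.1]
grip_width: 0.0868
grasp_force: 0.0
```

{"fn": "arm_command", "kwargs": {"series": [[[0,0,0],0],[[0,0,0],0],[[0,0,0],0],[[0,0,0],0],[[0,0,0],0]], "grip": 1, "grip_force": 40}}

```text
time_s: 2.75
tool_pos: [0.4521, -0.2871, 0.0647]
tool_rot: [180.0, 0.0, 90.0]
force: [-1.2, 0.4, 0.1]
grip_width: 0.0549
grasp_force: 0.0
```

{"fn": "arm_command", "kwargs": {"series": [[[0,0,0],0],[[0,0,0],0],[[0,0,0],0],[[0,0,0],0],[[0,0,0],0]]}}

```text
time_s: 3.25
tool_pos: [0.4523, -0.2871, 0.0646]
tool_rot: [180.0, 0.0, 90.0]
force: [0.4, -0.1, -0.9]
grip_width: 0.0202
grasp_force: 39.9
```

{"fn": "arm_command", "kwargs": {"series": [[[0,0,0],0],[[0,0,0],0],[[0,0,0],0],[[5,0,0],0],[[10,0,0],0]]}}

```text
time_s: 3.75
tool_pos: [0.4519, -0.2771, 0.0646]
tool_rot: [-180.0, 0.0, 90.0]
force: [0.2, -0.8, 0.5]
grip_width: 0.0198
grasp_force: 39.9
```

{"fn": "arm_command", "kwargs": {"series": [[[6,0,0],0],[[12,0,0],0],[[18,0,0],0],[[24,0,0],0],[[30,0,0],0]]}}

```text
time_s: 4.25
tool_pos: [0.4521, -0.2464, 0.0646]
tool_rot: [-180.0, 0.0, 90.0]
force: [0.2, -1.3, -0.6]
grip_width: 0.0195
grasp_force: 39.9
```

{"fn": "arm_command", "kwargs": {"series": [[[6,0,0],0],[[12,0,0],0],[[18,0,0],0],[[24,0,0],0],[[30,0,0],0]]}}

```text
time_s: 4.75
tool_pos: [0.4521, -0.2167, 0.0646]
tool_rot: [180.0, 0.0, 90.0]
force: [0.5, -2.6, -0.1]
grip_width: 0.0198
grasp_force: 39.9
```

```bash
python3 - <<'E'
from h import *
o=env.get_obs();print(o['time_s'],o['tool_pos'],o['force'],o['grip_width'],o['grasp_force'])
im,d,c,M=snap('side');im2,*_=snap('wrist')
cv2.imwrite('pics/a2.png',np.hstack([cv2.resize(im[200:340,220:360],(400,400)),cv2.resize(im2[:240,200:440],(400,400))]))
E
```

```text
4.75 [ 0.45212837 -0.21672553  0.0645927 ] [ 0.48267073 -2.60434294 -0.0773804 ] 0.01984593386401895 39.94857811834663
```

View pics/a2.png

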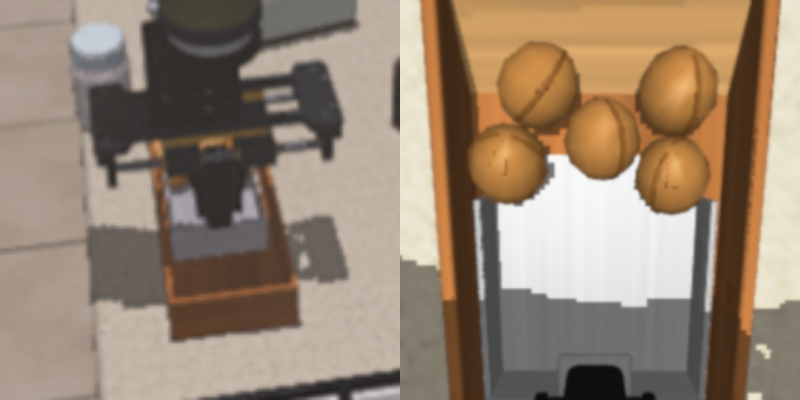

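The scoop is gripped and sliding. Three nuts are at the lip (508,163), (602,138) and (672,175), and the other two, (540,85) and (678,90), are against the ramp. Pushing on.

{"fn": "arm_command", "kwargs": {"series": [[[4,0,0],0],[[8,0,0],0],[[12,0,0],0],[[16,0,0],0],[[20,0,0],0]]}}

```text
time_s: 5.35
tool_pos: [0.4521, -0.1968, 0.0646]
tool_rot: [180.0, 0.0, 90.0]
force: [-0.0, -2.3, -0.4]
grip_width: 0.02
grasp_force: 39.9
```

```bash
python3 - <<'E'
from h import *
im2,*_=snap('wrist')
cv2.imwrite('pics/a3.png',cv2.resize(im2[:240,200:440],(400,400)))
E
```

```text
(no output)
```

View pics/a3.png

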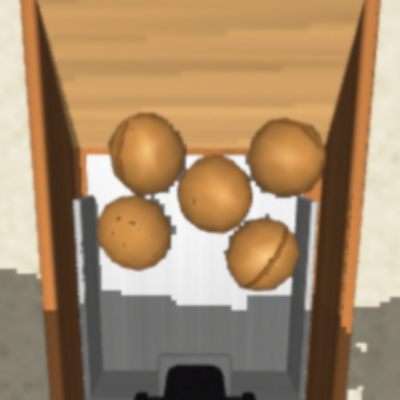

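All five nuts are on the scoop floor or at the lip, (135,232), (262,255), (215,193), (147,152), (287,157), held by the ramp. I'll glide slowly up the ramp, put the lip over the end rim, then press down there to tip the nose up so the nuts stay in.

{"fn": "arm_command", "kwargs": {"series": [[[0,0,-2],0],[[3,0,-5],0],[[7,0,-9],0],[[11,0,-13],0],[[15,0,-17],0]]}}

```text
time_s: 5.9
tool_pos: [0.4521, -0.1815, 0.0819]
tool_rot: [-180.0, -0.0, 90.0]
force: [-0.0, 0.3, -2.0]
grip_width: 0.0202
grasp_force: 39.9
```

{"fn": "arm_command", "kwargs": {"series": [[[4,0,-4],0],[[8,0,-8],0],[[12,0,-12],0],[[16,0,-16],0],[[20,0,-20],0]]}}

```text
time_s: 6.4
tool_pos: [0.4521, -0.1617, 0.1019]
tool_rot: [-180.0, 0.0, 90.0]
force: [-0.1, 0.8, -2.1]
grip_width: 0.0197
grasp_force: 39.9
```

{"fn": "arm_command", "kwargs": {"series": [[[4,0,-4],0],[[9,0,-8],0],[[14,0,-11],0],[[18,0,-12],0],[[22,0,-12],0]]}}

```text
time_s: 6.9
tool_pos: [0.4522, -0.1397, 0.1137]
tool_rot: [180.0, 0.0, 90.0]
force: [0.8, -0.2, -1.6]
grip_width: 0.0196
grasp_force: 39.9
```

{"fn": "arm_command", "kwargs": {"series": [[[1,0,4],0],[[1,0,8],0],[[1,0,12],0],[[1,0,15],0],[[1,0,16],0]]}}

```text
time_s: 7.4
tool_pos: [0.4526, -0.1431, 0.0998]
tool_rot: [180.0, 0.3, 89.9]
force: [-6.4, -7.7, 17.2]
grip_width: 0.02
grasp_force: 40.0
```

```bash
python3 - <<'E'
from h import *
o=env.get_obs();print(o['time_s'],o['tool_pos'],o['force'],o['grip_width'],o['grasp_force'])
im2,d,c,M=snap('wrist');P=cloud(d,c,M);im,*_=snap('side')
cv2.imwrite('pics/a4.png',np.hstack([cv2.resize(im[200:340,220:360],(400,400)),cv2.resize(im2[:240,200:440],(400,400))]))
for y in(60,80,100,120,140,160,180): 
    print(y,P[y,290:350:15].round(3).tolist())
E
```

```text
7.4 [ 0.45256726 -0.14307547  0.09984299] [-6.43126739 -7.68544896 17.16957855] 0.019996307857813058 40.00595192424953
60 [[0.434, -0.038, 0.001], [0.444, -0.038, -0.001], [0.455, -0.038, 0.001], [0.465, -0.038, 0.001]]
80 [[0.433, -0.052, 0.001], [0.444, -0.052, 0.0], [0.455, -0.052, 0.0], [0.466, -0.052, 0.0]]
100 [[0.438, -0.064, 0.068], [0.445, -0.065, 0.047], [0.454, -0.064, 0.069], [0.462, -0.064, 0.07]]
120 [[0.438, -0.075, 0.069], [0.445, -0.076, 0.049], [0.454, -0.075, 0.073], [0.462, -0.075, 0.074]]
140 [[0.436, -0.089, 0.045], [0.445, -0.089, 0.047], [0.454, -0.089, 0.047], [0.464, -0.089, 0.045]]
160 [[0.437, -0.097, 0.068], [0.445, -0.101, 0.046], [0.454, -0.101, 0.046], [0.464, -0.101, 0.046]]
180 [[0.435, -0.115, 0.044], [0.445, -0.115, 0.045], [0.454, -0.115, 0.045], [0.464, -0.115, 0.044]]
```

View pics/a4.png

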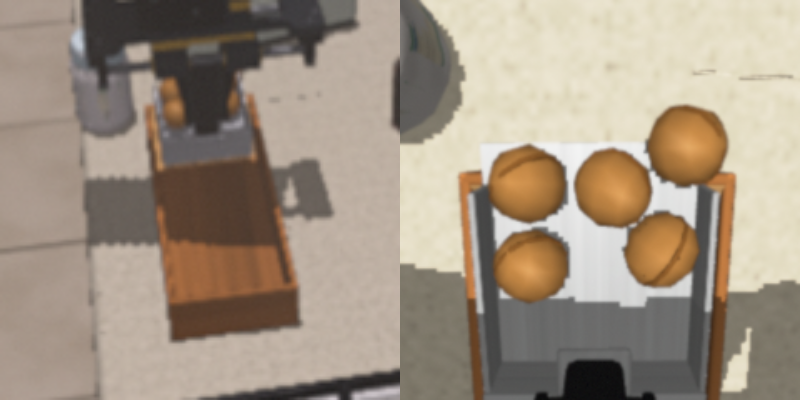

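The scoop is nose-up about 5° on the tray rim. Four nuts are in it, and the fifth, at (688,145), sits on the right corner of the lip against the wall's end. I'll tilt it a bit more with a lighter grip so it rolls in.

{"fn": "arm_command", "kwargs": {"series": [[[0,0,0],0],[[0,0,2],0],[[0,0,4],0],[[0,0,6],0],[[0,0,7],0]], "grip_force": 15}}

```text
time_s: 8.0
tool_pos: [0.4533, -0.1451, 0.0928]
tool_rot: [179.8, 0.5, 89.8]
force: [-1.6, -10.9, 11.6]
grip_width: 0.0201
grasp_force: 15.0
```

```bash
python3 - <<'E'
from h import *
o=env.get_obs();print(o['time_s'],o['tool_pos'],o['force'],o['grip_width'],o['grasp_force'])
im2,d,c,M=snap('wrist');P=cloud(d,c,M)
cv2.imwrite('pics/a5.png',cv2.resize(im2[:240,200:440],(400,400)))
for y in(100,120,140,160,180): 
    print(y,P[y,290:350:15].round(3).tolist())
E
```

```text
8.0 [ 0.45333885 -0.145073    0.09279884] [ -1.57522028 -10.88341568  11.60879101] 0.020096046639597714 15.000394864473492
100 [[0.438, -0.067, 0.047], [0.447, -0.067, 0.048], [0.455, -0.067, 0.047], [0.464, -0.067, 0.049]]
120 [[0.438, -0.078, 0.047], [0.446, -0.078, 0.047], [0.455, -0.078, 0.048], [0.464, -0.078, 0.047]]
140 [[0.437, -0.09, 0.045], [0.446, -0.09, 0.045], [0.455, -0.09, 0.043], [0.464, -0.09, 0.044]]
160 [[0.439, -0.098, 0.067], [0.446, -0.102, 0.044], [0.455, -0.1, 0.058], [0.465, -0.103, 0.044]]
180 [[0.436, -0.116, 0.04], [0.447, -0.109, 0.067], [0.455, -0.109, 0.068], [0.464, -0.11, 0.064]]
```

View pics/a5.png

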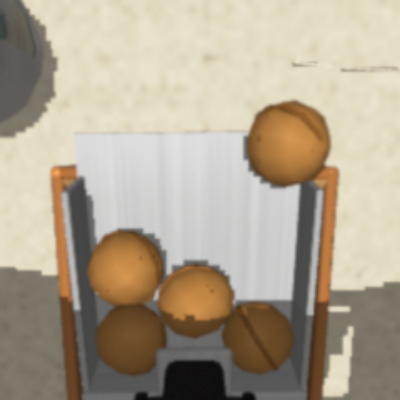

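Four nuts have rolled to the back wall: (125,268), (195,298), (130,340), (258,338). The fifth still sits at the right lip corner (290,143). Re-tighten and lift a little.

{"fn": "arm_command", "kwargs": {"series": [[[0,0,0],0],[[0,0,0],0],[[0,0,-3],0],[[0,0,-7],0],[[0,0,-12],0]], "grip_force": 50}}

```text
time_s: 8.55
tool_pos: [0.4516, -0.1384, 0.1021]
tool_rot: [-179.9, -0.1, 90.0]
force: [-0.8, 0.1, -2.7]
grip_width: 0.0197
grasp_force: 50.0
```

{"fn": "arm_command", "kwargs": {"series": [[[0,0,-6],0],[[0,0,-12],0],[[0,0,-18],0],[[0,0,-24],0],[[0,0,-30],0]]}}

```text
time_s: 9.05
tool_pos: [0.4522, -0.139, 0.1331]
tool_rot: [180.0, 0.0, 90.0]
force: [0.5, 0.6, -3.6]
grip_width: 0.0199
grasp_force: 50.0
```

```bash
python3 - <<'E'
from h import *
o=env.get_obs();print(o['time_s'],o['tool_pos'],o['force'],o['grip_width'],o['grasp_force'])
im2,d,c,M=snap('wrist');P=cloud(d,c,M)
cv2.imwrite('pics/a6.png',cv2.resize(im2[:240,200:440],(400,400)))
for y in(80,100,120,140,160,180): 
    print(y,P[y,260:360:20].round(3).tolist())
E
```

```text
9.05 [ 0.45215063 -0.13902577  0.13310313] [ 0.47770116  0.5670232  -3.57436747] 0.019873098122032713 49.95853536296636
80 [[0.42, -0.049, 0.091], [0.431, -0.049, 0.09], [0.442, -0.049, 0.089], [0.454, -0.049, 0.089], [0.465, -0.05, 0.091]]
100 [[0.419, -0.06, 0.09], [0.431, -0.06, 0.089], [0.442, -0.06, 0.089], [0.454, -0.06, 0.089], [0.465, -0.06, 0.087]]
120 [[0.418, -0.072, 0.086], [0.43, -0.072, 0.086], [0.442, -0.072, 0.085], [0.454, -0.072, 0.085], [0.465, -0.072, 0.087]]
140 [[0.417, -0.084, 0.084], [0.431, -0.082, 0.103], [0.442, -0.084, 0.086], [0.454, -0.084, 0.086], [0.466, -0.084, 0.086]]
160 [[0.421, -0.092, 0.107], [0.432, -0.092, 0.109], [0.441, -0.096, 0.085], [0.454, -0.096, 0.084], [0.465, -0.092, 0.106]]
180 [[0.416, -0.109, 0.083], [0.431, -0.104, 0.105], [0.442, -0.104, 0.104], [0.454, -0.103, 0.108], [0.467, -0.11, 0.082]]
```

View pics/a6.png

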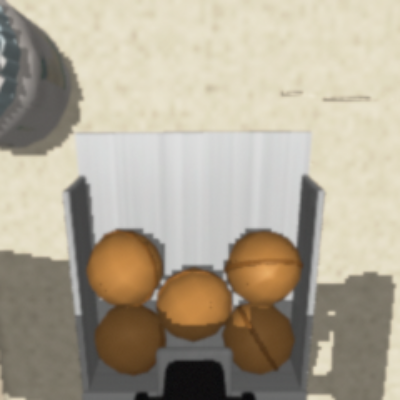

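All five nuts are now in the scoop against its back wall, at (125,268), (263,268), (193,303), (130,340) and (258,338), with the nose about 7° up. Carry over to a run-up point before the hopper.

{"fn": "arm_command", "kwargs": {"series": [[[1,3,-4],0],[[4,12,-10],0],[[7,26,-18],0],[[11,42,-26],0],[[16,58,-35],0]]}}

```text
time_s: 9.6
tool_pos: [0.5113, -0.1227, 0.168]
tool_rot: [180.0, -0.0, 90.0]
force: [-0.1, -0.2, -2.5]
grip_width: 0.0198
grasp_force: 50.0
```

{"fn": "arm_command", "kwargs": {"series": [[[5,16,-8],0],[[9,32,-16],0],[[12,45,-23],0],[[14,54,-28],0],[[15,57,-30],0]]}}

```text
time_s: 10.1
tool_pos: [0.5684, -0.1074, 0.1979]
tool_rot: [179.9, -0.0, 90.0]
force: [0.2, -0.3, -2.0]
grip_width: 0.0198
grasp_force: 50.0
```

```bash
python3 - <<'E'
from h import *
o=env.get_obs();print(o['time_s'],o['tool_pos'],o['force'],o['grip_width'],o['qpos'].round(1))
im,d,c,M=snap('wrist');P=cloud(d,c,M);q=P.reshape(-1,3)
k=(q[:,2]>.126)&(q[:,2]<.135)&(q[:,0]>.49)&(q[:,0]<.65)&(q[:,1]>.04)&(q[:,1]<.22)
print(k.sum(),q[k].min(0) if k.any() else'',q[k].max(0) if k.any() else'')
h=cv2.cvtColor(im,cv2.COLOR_BGR2HSV);b=((h[...,0]>5)&(h[...,0]<25)&(h[...,1]>90)).astype(np.uint8)
n=b.astype(bool)&(P[...,2]>.15)&(abs(P[...,0]-.567)<.05);print('nut px',n.sum(),P[n].min(0),P[n].max(0))
lip=(abs(P[...,0]-.567)<.03)&(P[...,2]>.13)&(P[...,2]<.175);print('lip y',np.nanpercentile(P[lip][:,1],99.5))
if k.sum()>30: print(cv2.fitEllipse((q[k][:,:2]*1000).astype(np.float32)))
E
```

```text
10.1 [ 0.56842144 -0.10740414  0.19792501] [ 0.21658553 -0.28682795 -2.03020665] 0.019816436081755373 [ 39.2  13.8 -35.9  95.2   8.3  73.7   1.7]
0  
nut px 15147 [ 0.52500369 -0.11703332  0.15215677] [ 0.61081434 -0.04902751  0.29447089]
lip y -0.01731394294915538
```

{"fn": "arm_command", "kwargs": {"series": [[[8,0,0],0],[[24,0,0],0],[[48,0,0],0],[[81,0,0],0],[[118,0,0],0]]}}

```text
time_s: 10.65
tool_pos: [0.5662, 0.0113, 0.1973]
tool_rot: [-180.0, 0.0, 89.9]
force: [0.8, -0.3, -3.4]
grip_width: 0.0197
grasp_force: 50.0
```

{"fn": "arm_command", "kwargs": {"series": [[[38,0,0],0],[[6,0,0],0],[[-40,0,0],0],[[-85,0,0],0],[[-110,0,0],0]]}}

```text
time_s: 11.15
tool_pos: [0.5661, -0.1036, 0.1974]
tool_rot: [-180.0, 0.1, 89.8]
force: [0.3, -0.6, -3.4]
grip_width: 0.0199
grasp_force: 50.0
```

```bash
python3 - <<'E'
from h import *
o=env.get_obs();print(o['time_s'],o['tool_pos'],o['force'],o['grip_width'])
im,d,c,M=snap('scene');im2,*_=snap('wrist');im3,*_=snap('side')
cv2.imwrite('pics/a7.png',np.hstack([cv2.resize(im[140:300,220:420],(400,320)),cv2.resize(im2[:240,200:440],(320,320))]))
cv2.imwrite('pics/a7s.png',im3)
E
```

```text
11.15 [ 0.5661034  -0.10356669  0.19736968] [ 0.29809394 -0.58070409 -3.44138156] 0.019877177274021846
```

View pics/a7.png

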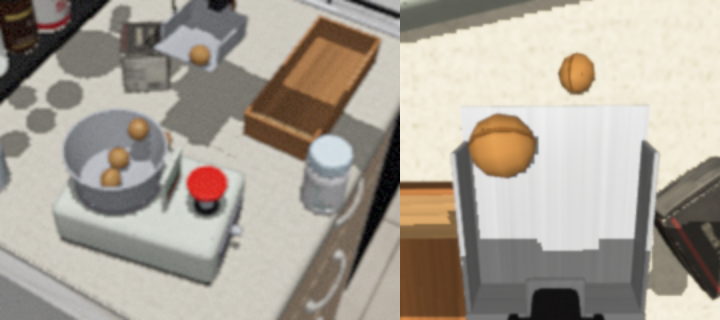

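Three nuts are in the hopper, (138,128), (118,158) and (110,178). One is back in the scoop (wrist 503,145) and one is on the worktop (wrist 577,72). Hold for a moment and check the loose ones.

{"fn": "arm_command", "kwargs": {"series": [[[0,0,0],0],[[0,0,0],0],[[0,0,0],0],[[0,0,0],0],[[0,0,0],0]]}}

```text
time_s: 11.8
tool_pos: [0.5672, -0.0995, 0.1976]
tool_rot: [180.0, 0.0, 90.0]
force: [0.5, -0.1, -2.5]
grip_width: 0.02
grasp_force: 50.0
```

```bash
cat > nuts.py <<'E'
from h import *
o=env.get_obs();print(o['time_s'],o['tool_pos'],o['force'])
for n in('scene','side','wrist'):
    im,d,c,M=snap(n,'z_%s.png'%n);P=cloud(d,c,M);h=cv2.cvtColor(im,cv2.COLOR_BGR2HSV)
    x=P[...,0];y=P[...,1]
    b=((h[...,0]>8)&(h[...,0]<20)&(h[...,1]>100)&(h[...,2]>90)&(x>.37)&(x<.7)&(y>-.32)&(y<.25)).astype(np.uint8)
    k,l,st,ce=cv2.connectedComponentsWithStats(b)
    for i in range(1,k):
        if 8<st[i,4]<4000: print(n,ce[i].round(),st[i,4],np.median(P[l==i],0).round(3))
E
python3 nuts.py
```

```text
11.8 [ 0.56716314 -0.09949692  0.19758679] [ 0.51089268 -0.14393107 -2.54923218]
scene [377. 182.] 1988 [ 0.454 -0.199  0.006]
scene [331. 154.] 49 [ 0.545 -0.073  0.167]
scene [305. 209.] 18 [0.574 0.007 0.024]
scene [270. 225.] 115 [0.581 0.138 0.098]
scene [289. 223.] 70 [0.547 0.116 0.098]
side [345. 162.] 20 [ 0.583 -0.124  0.289]
side [327. 164.] 26 [ 0.54  -0.124  0.288]
side [324. 197.] 9 [ 0.543 -0.084  0.169]
side [331. 221.] 45 [ 0.579 -0.003  0.022]
side [290. 246.] 836 [ 0.453 -0.092  0.026]
side [395. 259.] 15 [ 0.658 -0.296  0.138]
side [298. 288.] 1414 [ 0.454 -0.226  0.006]
side [318. 311.] 12 [ 0.49  -0.302  0.009]
wrist [331.  67.] 475 [0.58  0.007 0.024]
wrist [196. 145.] 15 [ 0.444 -0.066  0.016]
wrist [212. 145.] 14 [ 0.46  -0.066  0.015]
wrist [282. 201.] 1218 [ 0.546 -0.078  0.168]
```

{"fn": "arm_command", "kwargs": {"series": [[[-3,-2,0],0],[[-11,-8,0],0],[[-24,-17,0],0],[[-38,-28,0],0],[[-54,-39,0],0]]}}

```text
time_s: 12.45
tool_pos: [0.5272, -0.155, 0.1975]
tool_rot: [-180.0, 0.0, 90.0]
force: [-0.7, 0.3, -1.5]
grip_width: 0.0197
grasp_force: 50.0
```

{"fn": "arm_command", "kwargs": {"series": [[[-18,-13,0],0],[[-36,-26,0],0],[[-54,-39,0],0],[[-72,-52,0],0],[[-88,-63,0],0]]}}

```text
time_s: 12.95
tool_pos: [0.4635, -0.2439, 0.1976]
tool_rot: [-180.0, 0.0, 89.9]
force: [0.8, 0.1, -2.5]
grip_width: 0.0196
grasp_force: 50.0
```

{"fn": "arm_command", "kwargs": {"series": [[[-10,-7,0],0],[[-15,-11,3],0],[[-18,-13,12],0],[[-18,-13,26],0],[[-18,-13,45],0]]}}

```text
time_s: 13.45
tool_pos: [0.4529, -0.2592, 0.1517]
tool_rot: [179.9, 0.0, 90.1]
force: [-0.4, 0.6, -2.6]
grip_width: 0.0198
grasp_force: 50.0
```

```bash
python3 nuts.py
```

```text
13.45 [ 0.45286775 -0.25924597  0.15165293] [-0.37293829  0.59791602 -2.57787134]
scene [331. 110.] 39 [ 0.658 -0.272  0.136]
scene [396. 149.] 53 [ 0.432 -0.231  0.118]
scene [372. 190.] 1530 [ 0.449 -0.153  0.006]
scene [305. 209.] 14 [0.573 0.008 0.023]
scene [270. 225.] 118 [0.58  0.139 0.099]
scene [289. 223.] 69 [0.547 0.116 0.097]
side [323. 172.] 49 [0.582 0.146 0.097]
side [310. 215.] 22 [ 0.485 -0.24   0.239]
side [308. 229.] 30 [ 0.474 -0.283  0.238]
side [283. 232.] 34 [ 0.424 -0.283  0.238]
side [296. 235.] 18 [ 0.472 -0.071  0.044]
side [273. 237.] 11 [ 0.408 -0.072  0.044]
side [279. 275.] 296 [ 0.411 -0.191  0.007]
side [395. 259.] 88 [ 0.659 -0.295  0.137]
side [285. 262.] 18 [ 0.427 -0.244  0.12 ]
side [314. 278.] 83 [ 0.498 -0.209  0.008]
side [304. 310.] 370 [ 0.46  -0.302  0.017]
wrist [254.  39.] 520 [ 0.405 -0.137  0.045]
wrist [389.  46.] 603 [ 0.501 -0.141  0.045]
wrist [283. 202.] 892 [ 0.43  -0.236  0.12 ]
wrist [268. 247.] 31 [ 0.406 -0.3    0.045]
wrist [368. 247.] 81 [ 0.493 -0.3    0.046]
```

{"fn": "arm_command", "kwargs": {"series": [[[0,0,15],0],[[0,0,35],0],[[0,0,55],0],[[0,0,68],0],[[0,0,76],0]]}}

```text
time_s: 14.1
tool_pos: [0.4518, -0.2596, 0.0753]
tool_rot: [-179.9, -0.0, 90.0]
force: [-0.1, 0.7, -2.3]
grip_width: 0.0197
grasp_force: 50.0
```

{"fn": "arm_command", "kwargs": {"series": [[[0,0,3],0],[[0,0,6],0],[[0,0,9],0],[[0,0,10],0],[[0,0,10],0]]}}

```text
time_s: 14.6
tool_pos: [0.4523, -0.2602, 0.0668]
tool_rot: [180.0, 0.0, 90.0]
force: [-0.3, -0.4, -2.0]
grip_width: 0.0195
grasp_force: 50.0
```

{"fn": "arm_command", "kwargs": {"series": [[[0,0,1],0],[[0,0,2],0],[[0,0,3],0],[[0,0,4],0],[[0,0,4],0]], "grip_force": 10}}

```text
time_s: 15.1
tool_pos: [0.4522, -0.2601, 0.0628]
tool_rot: [-180.0, 0.0, 90.0]
force: [-1.7, -0.0, 1.3]
grip_width: 0.0196
grasp_force: 10.0
```

{"fn": "arm_command", "kwargs": {"series": [[[0,0,0],0],[[0,0,0],0],[[0,0,0],0],[[0,0,0],0],[[0,0,0],0]], "grip": -0.3}}

```text
time_s: 15.6
tool_pos: [0.4521, -0.2601, 0.0626]
tool_rot: [180.0, 0.0, 90.0]
force: [0.4, 0.1, -0.1]
grip_width: 0.0515
grasp_force: 0.0
```

{"fn": "arm_command", "kwargs": {"series": [[[0,0,0],0],[[0,0,-10],0],[[0,0,-30],0],[[0,0,-60],0],[[0,0,-100],0]]}}

```text
time_s: 16.1
tool_pos: [0.4511, -0.2594, 0.1629]
tool_rot: [-179.9, -0.1, 90.0]
force: [0.2, -0.4, -0.0]
grip_width: 0.0563
grasp_force: 0.0
```

```bash
python3 nuts.py; python3 - <<'E'
import cv2,numpy as np
a=cv2.imread('pics/z_wrist.png');b=cv2.imread('pics/z_scene.png')
cv2.imwrite('pics/a9.png',np.hstack([cv2.resize(b[140:300,220:420],(400,320)),cv2.resize(a[:320,160:480],(320,320))]))
E
```

```text
16.1 [ 0.45109842 -0.25939664  0.16290616] [ 0.23085367 -0.35726166 -0.04047125]
scene [330. 110.] 35 [ 0.66  -0.272  0.136]
scene [367. 195.] 1036 [ 0.456 -0.124  0.012]
scene [381. 158.] 10 [ 0.491 -0.296  0.006]
scene [390. 175.] 46 [ 0.431 -0.219  0.028]
scene [305. 209.] 14 [0.573 0.008 0.022]
scene [270. 225.] 114 [0.58  0.138 0.098]
scene [289. 223.] 69 [0.547 0.117 0.097]
side [323. 172.] 49 [0.583 0.146 0.097]
side [317. 206.] 46 [ 0.499 -0.243  0.262]
side [331. 220.] 33 [ 0.58  -0.002  0.022]
side [302. 221.] 12 [ 0.462 -0.285  0.263]
side [276. 225.] 44 [ 0.41  -0.285  0.261]
side [293. 255.] 1358 [ 0.457 -0.112  0.017]
side [395. 259.] 72 [ 0.659 -0.296  0.137]
side [288. 286.] 43 [ 0.43  -0.235  0.031]
side [304. 311.] 315 [ 0.462 -0.302  0.015]
side [300. 304.] 42 [ 0.45  -0.302  0.043]
wrist [253. 111.] 1324 [ 0.404 -0.19   0.045]
wrist [368. 119.] 1430 [ 0.501 -0.196  0.045]
wrist [289. 148.] 429 [ 0.432 -0.225  0.031]
wrist [281. 200.] 672 [ 0.42  -0.281  0.006]
wrist [348. 200.] 355 [ 0.488 -0.281  0.006]
wrist [627. 254.] 114 [ 0.655 -0.277  0.137]
wrist [633. 260.] 20 [ 0.658 -0.28   0.138]
```

View pics/a9.png

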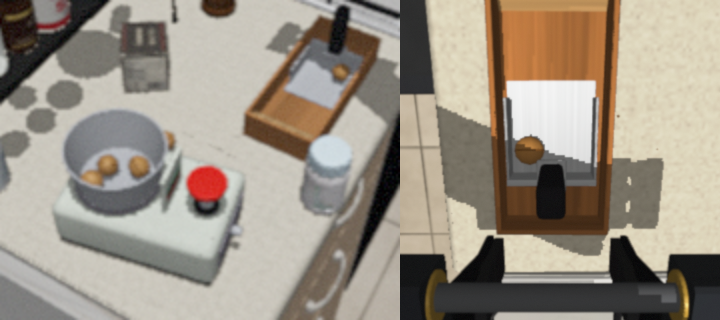

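The scoop stands flat in the tray with one nut in it (wrist 530,150), three nuts are in the hopper at (92,180), (108,165) and (140,165), and one lies on the worktop behind the plate. Now to the plunger with the fingers shut.

{"fn": "arm_command", "kwargs": {"series": [[[10,1,-40],0],[[45,2,-70],0],[[90,3,-80],0],[[135,4,-80],0],[[180,5,-80],0]], "grip": 1}}

```text
time_s: 16.75
tool_pos: [0.4567, -0.0783, 0.2425]
tool_rot: [-180.0, 0.0, 90.0]
force: [1.7, 1.0, -0.5]
grip_width: 0.0246
grasp_force: 0.0
```

{"fn": "arm_command", "kwargs": {"series": [[[45,1,0],0],[[90,2,0],0],[[105,2,0],0],[[105,2,0],0],[[105,2,0],0]]}}

```text
time_s: 17.25
tool_pos: [0.4588, 0.0239, 0.2421]
tool_rot: [-179.9, 0.0, 90.0]
force: [-0.1, -0.8, -0.5]
grip_width: 0.0002
grasp_force: 0.0
```

```bash
python3 - <<'E'
from h import *
o=env.get_obs();print(o['time_s'],o['tool_pos'],o['tool_rot'],o['grip_width'],o['force'])
im,d,c,M=snap('wrist');P=cloud(d,c,M);h=cv2.cvtColor(im,cv2.COLOR_BGR2HSV).astype(int)
r=((h[...,0]<6)|(h[...,0]>174))&(h[...,1]>150)&(P[...,2]>.109)&(P[...,2]<.121)&(P[...,1]>.03)
q=P[r];print(len(q),np.median(q,0).round(4));print(cv2.minEnclosingCircle((q[:,:2]*1000).astype(np.float32)))
q=P.reshape(-1,3);k=(q[:,2]>.124)&(q[:,2]<.136)&(q[:,0]>.47)&(q[:,0]<.65)&(q[:,1]>.03)&(q[:,1]<.2);print(k.sum())
E
```

```text
17.25 [0.45877263 0.02389864 0.24205661] [-1.79945270e+02  4.77170832e-02  8.99790126e+01] 0.00022556657066142037 [-0.08935005 -0.82907837 -0.48979979]
2585 [0.461  0.1039 0.1154]
((461.2135314941406, 103.28880310058594), 23.06393814086914)
3343
```

{"fn": "arm_command", "kwargs": {"series": [[[30,1,0],0],[[65,2,20],0],[[80,2,50],0],[[80,2,85],0],[[80,2,110],0]]}}

```text
time_s: 17.8
tool_pos: [0.4605, 0.1032, 0.1303]
tool_rot: [-179.9, 0.0, 89.9]
force: [-0.3, 0.5, -0.1]
grip_width: 0.0004
grasp_force: 0.0
```

{"fn": "arm_command", "kwargs": {"series": [[[0,0,3],0],[[0,0,6],0],[[0,0,9],0],[[0,0,12],0],[[0,0,15],0]]}}

```text
time_s: 18.3
tool_pos: [0.4624, 0.1045, 0.1188]
tool_rot: [179.8, 0.1, 90.0]
force: [-1.8, -0.7, 6.0]
grip_width: 0.0004
grasp_force: 3.0
```

{"fn": "arm_command", "kwargs": {"series": [[[0,0,3],0],[[0,0,6],0],[[0,0,8],0],[[0,0,8],0],[[0,0,8],0]]}}

```text
time_s: 18.8
tool_pos: [0.4624, 0.1045, 0.1113]
tool_rot: [179.9, 0.1, 90.0]
force: [-2.1, -1.8, 10.7]
grip_width: 0.0004
grasp_force: 5.1
```

```bash
python3 - <<'E'
from h import *
o=env.get_obs();print(o['tool_pos'],o['force'])
E
```

```text
[0.46243155 0.10446213 0.11130012] [-2.11710834 -1.77260502 10.65646378]
```

{"fn": "arm_command", "kwargs": {"series": [[[0,0,1],0],[[0,0,2],0],[[0,0,2.5],0],[[0,0,2.5],0],[[0,0,2.5],0]]}}

```text
time_s: 19.3
tool_pos: [0.4624, 0.1045, 0.109]
tool_rot: [179.9, 0.1, 90.0]
force: [-2.0, -1.9, 11.0]
grip_width: 0.0004
grasp_force: 5.8
```

{"fn": "arm_command", "kwargs": {"series": [[[0,0,0],0],[[0,0,0],0],[[0,0,0],0],[[0,0,0],0],[[0,0,0],0]]}}

```text
time_s: 19.8
tool_pos: [0.4625, 0.1045, 0.109]
tool_rot: [179.9, 0.1, 90.0]
force: [-2.9, -2.3, 11.4]
grip_width: 0.0005
grasp_force: 5.8
```

{"fn": "arm_command", "kwargs": {"series": [[[0,0,0],0],[[0,0,0],0],[[0,0,0],0],[[0,0,0],0],[[0,0,0],0]]}}

```text
time_s: 20.3
tool_pos: [0.4624, 0.1045, 0.109]
tool_rot: [179.9, 0.1, 90.0]
force: [-2.5, -1.2, 12.0]
grip_width: 0.0007
grasp_force: 5.8
```

{"fn": "arm_command", "kwargs": {"series": [[[0,0,0],0],[[0,0,0],0],[[0,0,0],0],[[0,0,0],0],[[0,0,0],0]]}}

```text
time_s: 20.8
tool_pos: [0.4624, 0.1045, 0.109]
tool_rot: [179.9, 0.1, 90.0]
force: [-2.5, -2.2, 11.1]
grip_width: 0.0006
grasp_force: 5.8
```

{"fn": "arm_command", "kwargs": {"series": [[[0,0,0],0],[[0,0,0],0],[[0,0,0],0],[[0,0,0],0],[[0,0,0],0]]}}

```text
time_s: 21.3
tool_pos: [0.4624, 0.1045, 0.109]
tool_rot: [179.9, 0.1, 90.0]
force: [-3.2, -1.1, 12.0]
grip_width: 0.0005
grasp_force: 5.8
```

```bash
python3 - <<'E'
from h import *
o=env.get_obs();print(o['time_s'],o['tool_pos'],o['force'])
for n in('side','scene'):
    im,d,c,M=snap(n);P=cloud(d,c,M);h=cv2.cvtColor(im,cv2.COLOR_BGR2HSV).astype(int)
    r=((h[...,0]<6)|(h[...,0]>174))&(h[...,1]>150)&(P[...,2]>.08)&(P[...,2]<.121)&(abs(P[...,1]-.1)<.05)&(abs(P[...,0]-.46)<.04)
    print(n,r.sum(),np.percentile(P[r][:,2],[50,80,95]).round(4) if r.any() else '')
E
python3 nuts.py | grep -E "scene|side.*(0\.09|0\.1 )"
```

```text
21.3 [0.46244428 0.10446059 0.10900084] [-3.20013991 -1.14839635 12.02373966]
side 57 [0.0995 0.101  0.1018]
scene 178 [0.1006 0.102  0.1061]
scene [376. 183.] 1006 [ 0.451 -0.152  0.016]
scene [390. 175.] 49 [ 0.43  -0.22   0.028]
scene [372. 216.] 14 [ 0.414 -0.065  0.016]
scene [270. 225.] 116 [0.58  0.139 0.098]
scene [289. 223.] 67 [0.547 0.116 0.097]
side [323. 172.] 48 [0.583 0.146 0.097]
```

{"fn": "arm_command", "kwargs": {"series": [[[0,0,0],0],[[0,0,0],0],[[0,0,0],0],[[0,0,0],0],[[0,0,0],0]]}}

```text
time_s: 22.05
tool_pos: [0.4624, 0.1044, 0.109]
tool_rot: [179.9, 0.1, 90.0]
force: [-2.6, -1.5, 11.9]
grip_width: 0.0006
grasp_force: 5.8
```

```bash
python3 -c "
from cell import env
print(env.sign_off())"
```

```text
the job is handed in; nothing more can be done
None
```

I handed the job in at about 22 s (no verdict was returned): three walnuts are in the hopper, the scoop stands released in the tray with a fourth in it, the fifth lies on the worktop, and the plunger is held about 14 mm down at about 12 N.

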